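Latch both sprung jaws of the board holder half open

TASK

Get the board holder ready for the next circuit board. With a fingertip in the gap between its two sprung jaws, push each jaw outward until it has gone past its stop pin, then let it go so that it springs back a little and rests latched against the pin, half open. Only push the jaws from inside the gap: do not grip them or touch their dark back plates, and leave everything else on the bench where it lies.

Things in the scene. Friction and masses are not known exactly. Their poses are not given: they have to be found in the camera images.
- holder: Sprung board holder, fixed to the bench: aluminium base 208 x 76 mm, top 12 mm above the bench, on it two steel rods along its length, a jaw on each side of the middle and a grey bridge with a stop pin near each end (bridges 67 to 81 mm from the middle, 46 mm high). Origin: centre of the underside; x runs along its length to the right jaw, z up. Loose small things under 15 mm high lie flat beside it, on the robot's side: leave them.
- left_face (a point): Centre of the inner face of the left jaw (the jaw at the holder's -x side, the one farther to the robot's left), 34 mm above the bench; moves with the jaw. Jaw: 64 mm wide (along the holder's y), from 16 to 52 mm above the bench, 12 mm thick, front half white, back half a dark plate 68 mm wide that must not be touched. The faces start 56 mm apart, each 28 mm from the holder's middle.
- right_face (a point): Centre of the inner face of the right jaw (at the holder's +x side), 34 mm above the bench; same jaw, mirrored.
- left_jaw (a joint): Outward travel of the left jaw in m: 0 = sprung home (closed), 0.013 = resting latched on its pin (half open), 0.026 = end stop. A spring drives it home with 3 N at 0, 5.6 N at 0.013 and 8.2 N at 0.026. The pin drops once the jaw is pushed beyond about 0.014 (0.020 is safe); the released jaw then returns to 0.013 and stays.
- right_jaw (a joint): Outward travel of the right jaw in m (along the holder's +x); same as left_jaw.
- left_pin (a joint): Left stop pin, a 14 mm dark knob 74 mm from the holder's middle, its top 64 mm above the bench when up: 0 = up, riding on the jaw's bar (not latched), 0.0055 = dropped behind the bar (latched). Drops by itself.
- right_pin (a joint): Right stop pin; same as left_pin.
- screw_dish: Loose round steel dish with tiny screws, 69 mm across, 18 mm high. Bystander.

How it is judged:
By the outcome, as a careful person would: the job done as asked, in the order asked, and still so for the second after the job is handed in, with the robot touching nothing.
It also fails if it takes over 38 s, if anything falls off the work surface, if the arm or the gripper's body presses on something with over 40 N, if the wrist force passes 120 N, or if a joint passes its speed limit or range.

ROBOT

A 6-joint arm with a two-finger parallel gripper is mounted at the origin on the work surface; the furniture and walls round the work are solid. World frame = base frame: x ahead of the robot, y to its left, z up, the work surface at z = 0. Lengths are in m, angles in rad, forces in N, time in s.
With the tool pointing down it reaches from about 0.35 to 0.85 m from the base axis. Payload 8.1 kg.
Tool frame: the origin (TCP) lies on the centre line of the jaws, within the pads' length; the fingertips stand 17 mm ahead of it and the grasp point (between the pads) lies 2 mm behind it; x points along the fingers, z is the direction in which the jaws open and shut, and the axes are right-handed (so a half turn about x gives the same grasp; the last joint's range is limited). The gripper opens to 93 mm and grips with 3 to 60 N. Pads are 15 mm wide; open, the fingers measure 128 mm over their backs; the gripper's body (75 mm by 188 mm) begins 65 mm behind the grasp point.
Start: joints at [1.258, 0.13, 1.488, -0, 1.523, -0.085], TCP at [0.135, 0.585, 0.201] pointing down, gripper open.
Joint ranges: [-2.96, 2.96], [-0.89, 2.26], [0.02, 2.5], [-1.34, 4.48], [0, 2.73], [-2.66, 2.66]. Speed limits (rad/s): [2.39, 2.39, 2.79, 3.14, 3.14, 3.14].

INTERFACE

Orientations are given as a rotation vector (axis times angle).
In Python, from plant import telemetry, optics, workorder gives the robot as it stands.
- The arm moves only by the shell command python3 -m inch 'ROWS' [FORCE]. ROWS is JSON, a list that holds one entry, the list of rows, each a list of 7 numbers: the shift along the tool's x, y, z in m, then the turn, a rotation vector about the tool's x, y, z in rad, then the opening, from 0 (shut) to 1 (fully open). In form: [[[tx, ty, tz, ax, ay, az, grip], ...]]. A call has 1 to 20 rows; each row shifts and turns the pose as measured when the row begins, along the tool's axes as they then stand; what a row does not reach is not made up. A row lasts 1/10 s, in which the tool goes at most 50 mm and 8.59 degrees, less where a joint would pass 70% of its speed; a pose out of reach is approached as far as the arm can. A call is refused whole if a number of a shift passes 0.05 or a number of a turn 0.15, either way. A call with a gripper value outside its range is refused whole. The fingers move at their own pace and stop on an object; FORCE is the grip in N (left out, the last holds). Time passes only in rows, so rows that do not move let the fingers close. It gives the time, the measured TCP pose, the force and the opening at its end, in the units of the state.
- telemetry.read_state(): the state, without advancing time (a new reading comes with each control period).
- optics.read_camera(name): name is "scene" or "top" or "wrist"; returns a dict with "frame" (400x640x3 uint8, blue, green, red), "fx", "fy", "cx", "cy" (pixels), "rvec" (rotation vector, rad) and "tvec" (3), from world to camera coordinates, as OpenCV has them. Camera axes: x right, y down, z forward; pixel columns grow to the right and rows downward; lengths in m; the calibration is good to about 2 mm. The wrist camera is an equidistant fisheye: a pixel r from the principal point sees the ray r / f radians off the axis. A picture is of the moment at which its call begins. There is no depth.
- workorder.close_job(): hands the job in, once; it reports no verdict.
The state is a dict: "t": time; "q": joint angles; "dq": joint speeds; "joint_torque": joint torques, N m; "tool_pos": TCP position; "orientation": TCP orientation; "force": force on the tool from outside, world axes, zero at the start; "wrist_torque": the same for the moment, N m; "opening": finger opening in m.
Only numpy, scipy, OpenCV 4.12 (cv2) and the standard library are available. Lean on these libraries where they do the work, as an engineer would, in place of code of your own. Each camera call takes 0.05 s, during which the arm holds its last target. There are 200 camera calls.

## Working session

There is one attempt and no reset: what is moved stays moved. The work goes in short steps, Python scripts to look and compute and a shell command to move; the robot and the scene stay as the last step left them, time stands still between calls to the robot, and variables do not carry over. Pictures are saved under pics/ and viewed, on a budget of 10 in all, crops included, one or two more only if the job needs it, and the job is handed in when it is done.

```bash
mkdir -p pics
cat > h.py <<'E'
import numpy as np,cv2
from plant import telemetry,optics
from scipy.spatial.transform import Rotation as R
def ray(c,u,v):
    Rm=R.from_rotvec(np.ravel(c["rvec"])).as_matrix();o=-Rm.T@np.ravel(c["tvec"])
    x,y=(u-c["cx"])/c["fx"],(v-c["cy"])/c["fy"]
    if c.get("name")=="wrist":
        r=np.hypot(x,y);d=np.array([x/r*np.sin(r),y/r*np.sin(r),np.cos(r)])
    else: d=np.array([x,y,1.])
    return o,Rm.T@(d/np.linalg.norm(d))
def onz(c,u,v,z):
    o,d=ray(c,u,v);return o+d*(z-o[2])/d[2]
def tri(rs):
    A=0;b=0
    for o,d in rs:
        P=np.eye(3)-np.outer(d,d);A=A+P;b=b+P@o
    p=np.linalg.solve(A,b);return p,[np.linalg.norm(np.cross(p-o,d)) for o,d in rs]
E
python3 - <<'E'
from h import *
import pickle
s=telemetry.read_state();print(s)
C={}
for n in("scene","top"):
    c=optics.read_camera(n);c["name"]=n;C[n]=c;cv2.imwrite(f"pics/{n}0.png",c["frame"])
    print(n,c["fx"],c["fy"],c["cx"],c["cy"],c["rvec"],c["tvec"])
pickle.dump(C,open("C.pkl","wb"))
E
```

```text
{'t': 0.0, 'q': array([ 1.25760051e+00,  1.31161413e-01,  1.48927444e+00, -4.61176136e-05,
        1.52296819e+00, -8.53715271e-02]), 'dq': array([ 1.15848611e-03, -2.99678221e-04, -9.51375377e-05, -4.65336348e-04,
       -1.95977195e-04,  1.36019004e-03]), 'joint_torque': array([ 9.57526436e-05, -5.59847939e+01, -4.91759920e+01,  7.67010637e-02,
        3.54181929e-02, -1.70462372e-04]), 'tool_pos': array([0.1353113 , 0.583935  , 0.19948997]), 'orientation': array([-1.04084368,  1.30991432,  1.03910472]), 'force': array([ 0.79040989, -0.5596798 , -1.2430305 ]), 'wrist_torque': array([ 0.04103447, -0.00069542,  0.02131808]), 'opening': 0.09287015605716699}
scene 413.775175295164 413.775175295164 320.1696078738837 197.38770848618933 [ 2.05565388 -1.02064785  0.50614708] [-0.22801695  0.26034443  0.57592147]
top 504.77730402922555 504.77730402922555 327.20850179259844 195.87118780346051 [ 2.17366718 -2.03296154  0.21333733] [0.02656097 0.42305201 0.96399019]
```

View pics/top0.png

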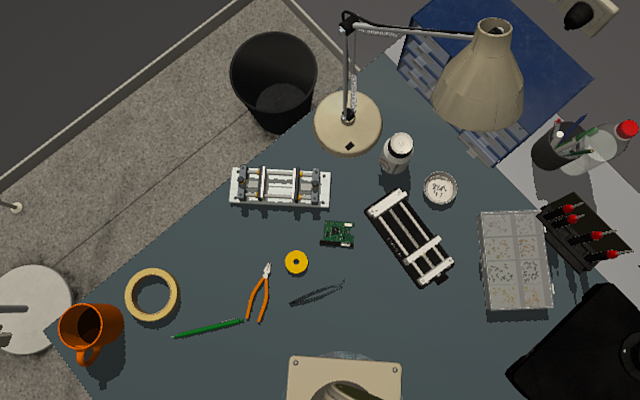

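View pics/scene0.png

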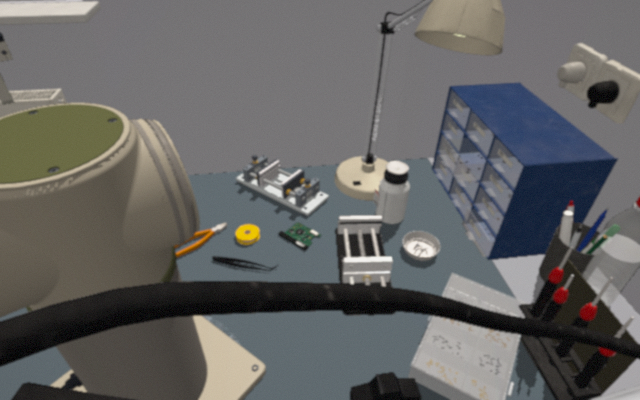

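The top view shows the holder at about (280,187), with jaws near (263,185) and (296,187). In the scene view it is at (282,185). Next I'll enlarge both.

Run:
```python
from h import *
import pickle
C=pickle.load(open("C.pkl","rb"))
a=cv2.resize(C["top"]["frame"][155:220,220:340],None,fx=6,fy=6,interpolation=cv2.INTER_CUBIC)[:,:720]
b=cv2.resize(C["scene"]["frame"][148:220,228:336],None,fx=6,fy=6,interpolation=cv2.INTER_CUBIC)
cv2.imwrite("pics/topz.png",a);cv2.imwrite("pics/scz.png",b)
for n,u,v,z in[("top",280,187,.012),("top",440,188,.01),("top",337,233,.01)]:print(onz(C[n],u,v,z))
```

```text
[0.43977764 0.15439383 0.012     ]
[ 0.46016389 -0.17712469  0.01      ]
[0.35199963 0.03029007 0.01      ]
```

View pics/topz.png

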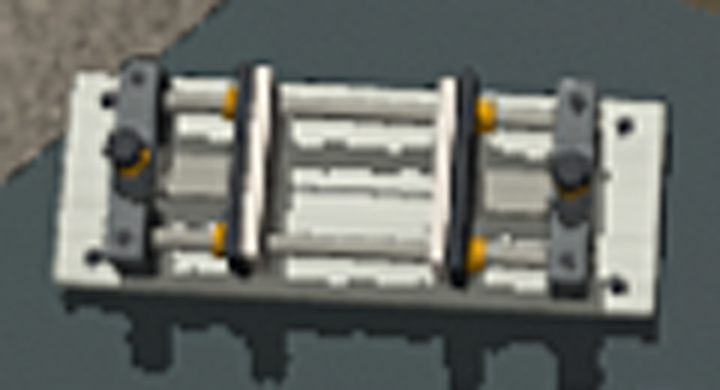

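View pics/scz.png

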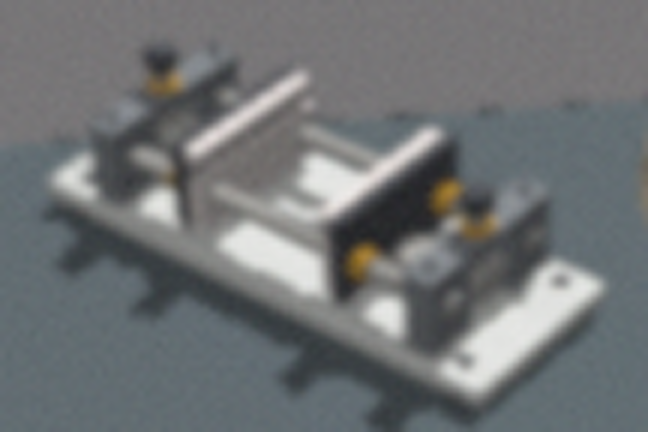

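Top crop: base corners at about (78,72), (665,102), (655,312) and (53,283). The inner top edges of the jaws run at x≈270 (left) and x≈435 (right). In the scene crop the white jaw tops run (305,75)-(187,150) and (437,130)-(325,215).

Run:
```python
from h import *
import pickle
C=pickle.load(open("C.pkl","rb"));T=C["top"];S=C["scene"]
t=lambda x,y:(220+(x+.5)/6-.5,155+(y+.5)/6-.5)
s=lambda x,y:(228+(x+.5)/6-.5,148+(y+.5)/6-.5)
P=[onz(T,*t(*p),.012) for p in[(78,72),(665,102),(655,308),(53,281)]]
P=np.array(P);print(P.round(4));print("len",[np.linalg.norm(P[i]-P[(i+1)%4]).round(4) for i in range(4)])
c=P.mean(0);ex=(P[1]+P[2]-P[0]-P[3])[:2];ex/=np.linalg.norm(ex);print("centre",c,"yaw",np.arctan2(ex[1],ex[0]))
ey=np.array([-ex[1],ex[0]])
Q=[onz(S,*s(*p),.012) for p in[(50,182),(605,287)]];
print("scene corners",[(np.dot(q[:2]-c[:2],ex).round(4),np.dot(q[:2]-c[:2],ey).round(4)) for q in Q])
for n,a,b in[("Lfar",(262,68),(303,74)),("Lnear",(253,262),(190,150)),("Rfar",(447,80),(435,130)),("Rnear",(441,275),(326,216))]:
    p,e=tri([ray(T,*t(*a)),ray(S,*s(*b))]);d=p[:2]-c[:2];print(n,p.round(4),np.round(e,4),"local",d@ex,d@ey)
for n,a in [("L inner",(272,68)),("L inner",(264,262)),("R",(437,80)),("R",(432,272))]:
    p=onz(T,*t(*a),.052);d=p[:2]-c[:2];print(n,p,"local",d@ex,d@ey)
```

```text
[[0.4769 0.2573 0.012 ]
 [0.4797 0.0522 0.012 ]
 [0.4066 0.0508 0.012 ]
 [0.4023 0.258  0.012 ]]
len [np.float64(0.2052), np.float64(0.0731), np.float64(0.2072), np.float64(0.0747)]
centre [0.44138305 0.15456655 0.012     ] yaw -1.553567146872252
scene corners [(np.float64(-0.1008), np.float64(-0.0387)), (np.float64(0.1042), np.float64(0.0344))]
Lfar [0.472  0.1875 0.051 ] [0.0002 0.0002] local -0.0323775927422077 0.03119525048478827
Lnear [0.4054 0.183  0.0552] [0.0008 0.0008] local -0.029009366996005335 -0.0355052670804003
Rfar [0.472  0.1247 0.0522] [0.0004 0.0004] local 0.03040954906457178 0.030145895221834418
Rnear [0.4058 0.1204 0.0542] [0.0014 0.0014] local 0.03355135306807893 -0.03618076298354381
L inner [0.47208088 0.18387242 0.052     ] local -0.028772653323966 0.031198166734387543
L inner [0.40566849 0.18031433 0.052     ] local -0.02635926178164102 -0.03526566423163629
R [0.47159304 0.12829846 0.052     ] local 0.02678465310851331 0.029752949899714144
R [0.40599579 0.12457787 0.052     ] local 0.02937456188054919 -0.03589865967575796
```

```bash
cat >> h.py <<'E'
def plan(tx,ty,tz,th):
    "tool down; tool z horizontally along angle th (mod pi). prints total shift in tool axes and turn"
    s=telemetry.read_state();r=R.from_rotvec(s["orientation"]);M=r.as_matrix();p=s["tool_pos"]
    print("t",s["t"],"pos",p.round(4),"open",round(s["opening"],4),"F",s["force"].round(1));print(M.round(3))
    print("shift tool",(M.T@(np.array([tx,ty,tz])-p)).round(4))
    for k in(0,np.pi):
        z=np.array([np.cos(th+k),np.sin(th+k),0]);x=np.array([0,0,-1.]);G=np.c_[x,np.cross(z,x),z]
        print("turn tool",R.from_matrix(M.T@G).as_rotvec().round(4))
E
python3 -c "
from h import *
plan(.439,.1545,.2,np.pi/2+.03)"
```

```text
t 0.1 pos [0.1353 0.584  0.1996] open 0.0932 F [ 1.1  0.4 -0.3]
[[-0.001 -0.974  0.226]
 [-0.002  0.226  0.974]
 [-1.     0.    -0.002]]
shift tool [ 1.000e-04 -3.929e-01 -3.498e-01]
turn tool [-0.2578 -0.0017 -0.0004]
turn tool [ 2.8838e+00 -5.0000e-04  2.4000e-03]
```

```bash
python3 -m inch '[[[0,-0.026,-0.023,0,0,0,0],[0,-0.026,-0.023,0,0,0,0],[0,-0.026,-0.023,0,0,0,0],[0,-0.026,-0.023,0,0,0,0],[0,-0.026,-0.023,0,0,0,0],[0,-0.026,-0.023,0,0,0,0],[0,-0.026,-0.023,0,0,0,0],[0,-0.026,-0.023,0,0,0,0],[0,-0.026,-0.023,0,0,0,0],[0,-0.026,-0.023,0,0,0,0],[0,-0.026,-0.023,0,0,0,0],[0,-0.026,-0.023,0,0,0,0],[0,0,0,-0.13,0,0,0],[0,0,0,-0.13,0,0,0],[0,0,0,0,0,0,0]]]' 10
python3 -c "
from h import *
plan(.439,.1545,.2,np.pi/2+.03)"
```

```text
t: 1.6
tool_pos: [0.3824, 0.2273, 0.1929]
orientation: [-1.243, 1.203, 1.24]
force: [0.5, 0.3, -0.2]
opening: 0.0006
t 1.6 pos [0.3824 0.2273 0.1929] open 0.0006 F [ 0.5  0.3 -0.2]
[[-0.007 -0.999 -0.041]
 [-0.01  -0.041  0.999]
 [-1.     0.008 -0.01 ]]
shift tool [-0.0067 -0.0536 -0.0752]
turn tool [ 0.0108 -0.0102 -0.0079]
turn tool [-3.1308  0.0123 -0.016 ]
```

```bash
python3 -m inch '[[[-0.003,-0.018,-0.025,0.01,-0.01,-0.008,0],[-0.003,-0.018,-0.025,0,0,0,0],[-0.002,-0.018,-0.025,0,0,0,0],[0,0,0,0,0,0,0]]]'
python3 - <<'E'
from h import *
import pickle
C={}
for n in("wrist","top"):
    c=optics.read_camera(n);c["name"]=n;C[n]=c
    if n=="wrist": cv2.imwrite("pics/w1.png",c["frame"])
pickle.dump(C,open("C1.pkl","wb"))
plan(.439,.1545,.2,np.pi/2+.03)
c=C["wrist"]
def proj(p):
    q=R.from_rotvec(np.ravel(c["rvec"])).apply(p)+np.ravel(c["tvec"]);a=np.arctan2(np.hypot(q[0],q[1]),q[2]);h=np.hypot(q[0],q[1])
    return (c["cx"]+c["fx"]*a*q[0]/h,c["cy"]+c["fy"]*a*q[1]/h)
print(c["fx"],[np.round(proj(np.array(p))) for p in[(.439,.183,.052),(.439,.126,.052),(.439,.1545,.012)]])
E
```

```text
t: 2.0
tool_pos: [0.4389, 0.1532, 0.2001]
orientation: [-1.222, 1.201, 1.224]
force: [0.0, 0.2, 0.2]
opening: 0.0002
t 2.1 pos [0.4373 0.1551 0.1998] open 0.0003 F [-0.5 -0.4 -0.6]
[[-0.003 -1.    -0.021]
 [ 0.001 -0.021  1.   ]
 [-1.     0.003  0.001]]
shift tool [-0.0002 -0.0016 -0.0007]
turn tool [-0.0087  0.0013 -0.0027]
turn tool [ 3.1329e+00 -4.3000e-03 -2.1000e-03]
309.70691628693146 [array([348., 185.]), array([296., 184.]), array([322., 177.])]
```

View pics/w1.png

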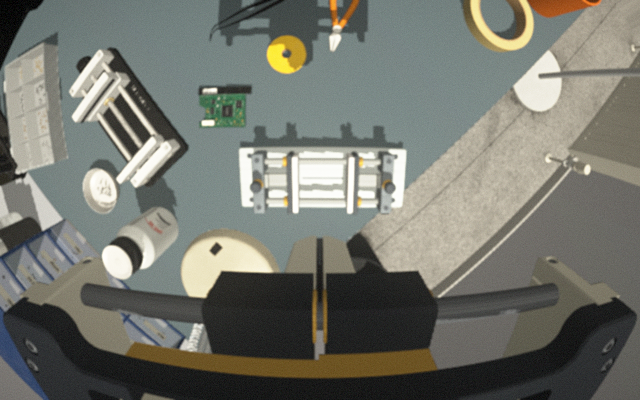

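Wrist view: the holder is straight below at about (322,180). The jaws sit at u≈296 (right) and u≈351 (left), which agrees with the prediction (296/348). I'll refine this with a brightness profile and two-view triangulation.

Run:
```python
from h import *
import pickle
W=pickle.load(open("C1.pkl","rb"))["wrist"]
cv2.imwrite("pics/w1z.png",cv2.resize(W["frame"][140:220,230:415],None,fx=4,fy=4,interpolation=cv2.INTER_CUBIC))
g=cv2.cvtColor(W["frame"],cv2.COLOR_BGR2GRAY)
for v in(158,170,181,192,206):print(v,g[v,286:304],g[v,342:362])
```

```text
158 [135 118 115 117 123 168 242 254 255 255 251 232 179 170 184 184 191 193] [180 158 152 150 139 140 176 234 254 255 254 246 195 137 116 115 121 127
 142 155]
170 [146 132 122 118 124 174 239 254 254 254 253 238 211 229 249 252 252 251] [243 206 178 150 136 147 219 253 254 254 255 247 183 125 113 121 132 158
 171 176]
181 [185 138 124 117 128 152 227 254 254 254 253 239 213 231 247 252 253 253] [229 189 172 155 131 154 234 255 255 255 255 237 160 123 121 132 169 213
 232 236]
192 [203 159 128 127 122 138 208 254 255 255 255 245 209 221 245 251 252 252] [250 215 172 147 133 186 247 255 255 255 253 202 135 125 133 167 234 253
 255 254]
206 [202 163 132 120 122 129 192 253 255 255 255 251 227 217 233 238 238 238] [246 246 240 213 182 228 254 255 255 255 247 173 122 130 134 166 200 225
 239 248]
```

View pics/w1z.png

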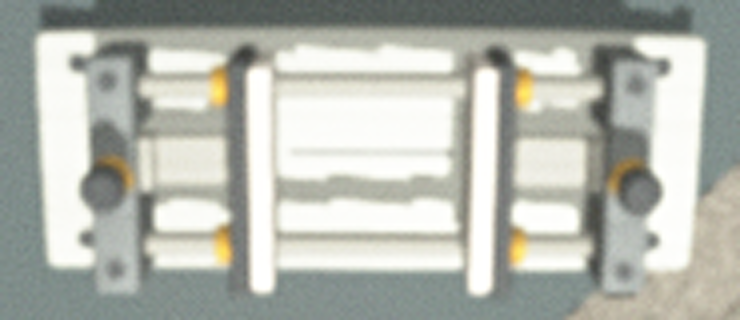

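Run:
```python
from h import *
import pickle
W=pickle.load(open("C1.pkl","rb"))["wrist"];T=pickle.load(open("C.pkl","rb"))["top"]
t=lambda x,y:(220+(x+.5)/6-.5,155+(y+.5)/6-.5)
for n,u,v in[("Rin near",298,155.5),("Rin far",298.5,213),("Lin near",348,155.5),("Lin far",346.5,213)]:print(n,onz(W,u,v,.052).round(4))
for n,a,b in[("Rnear",(298,155.5),(432,275)),("Rfar",(298.5,213),(437,80)),("Lnear",(348,155.5),(264,262)),("Lfar",(346.5,213),(272,68))]:
    p,e=tri([ray(W,*a),ray(T,*t(*b))]);print(n,p.round(4),np.round(e,4))
```

```text
Rin near [0.4074 0.128  0.052 ]
Rin far [0.4729 0.1287 0.052 ]
Lin near [0.4062 0.182  0.052 ]
Lin far [0.4718 0.1832 0.052 ]
Rnear [0.4105 0.1265 0.0274] [0.0006 0.0006]
Rfar [0.472  0.1285 0.0529] [0.0007 0.0007]
Lnear [0.4094 0.1836 0.0319] [0.0005 0.0005]
Lfar [0.4711 0.1832 0.0547] [0.0003 0.0003]
```

```bash
python3 -m inch '[[[0.03,-0.001,0,0,0,0,0],[0.03,-0.001,0,0,0,0,0],[0.03,0,0,0,0,0,0],[0,0,0,0,0,0,0]]]'
python3 -c "
from h import *
plan(.4395,.1552,.046,np.pi/2+.022)"
```

```text
t: 2.5
tool_pos: [0.4374, 0.1598, 0.108]
orientation: [-1.219, 1.199, 1.225]
force: [-0.8, -0.4, -0.1]
opening: 0.0003
t 2.5 pos [0.4374 0.1598 0.108 ] open 0.0003 F [-0.8 -0.4 -0.1]
[[-0.001 -1.    -0.018]
 [ 0.003 -0.018  1.   ]
 [-1.     0.001  0.003]]
shift tool [ 0.062  -0.0021 -0.0048]
turn tool [-0.0041  0.0034 -0.0012]
turn tool [ 3.1375e+00 -1.9000e-03 -5.4000e-03]
```

```bash
python3 -m inch '[[[0,-0.002,-0.005,-0.004,0.003,0,0],[0.01,0,0,0,0,0,0],[0,0,0,0,0,0,0]]]'
python3 -c "
from h import *
plan(.4395,.1552,.046,np.pi/2+.022)"
```

```text
t: 2.8
tool_pos: [0.4399, 0.1565, 0.1003]
orientation: [-1.226, 1.197, 1.226]
force: [0.1, 0.4, -0.2]
opening: 0.0005
t 2.8 pos [0.4399 0.1565 0.1003] open 0.0005 F [ 0.1  0.4 -0.2]
[[ 0.001 -1.    -0.023]
 [ 0.001 -0.023  1.   ]
 [-1.    -0.001  0.001]]
shift tool [ 0.0543  0.0005 -0.0013]
turn tool [0.0011 0.0011 0.001 ]
turn tool [-3.1405e+00 -1.5000e-03  1.7000e-03]
```

```bash
python3 -m inch '[[[0.018,0,-0.002,0,0,0,0],[0.018,0,-0.001,0,0,0,0],[0.017,0,-0.001,0,0,0,0],[0,0,0,0,0,0,0]]]'
python3 -c "
from h import *
plan(.4395,.1552,.046,np.pi/2+.022)"
```

```text
t: 3.2
tool_pos: [0.4447, 0.1538, 0.0516]
orientation: [-1.228, 1.188, 1.219]
force: [-0.1, -0.8, 0.1]
opening: 0.0004
t 3.2 pos [0.4447 0.1538 0.0516] open 0.0004 F [-0.1 -0.8  0.1]
[[ 0.011 -1.    -0.022]
 [ 0.004 -0.022  1.   ]
 [-1.    -0.011  0.003]]
shift tool [0.0055 0.0053 0.0015]
turn tool [0.0001 0.0033 0.0107]
turn tool [-3.1415 -0.0168  0.0052]
```

```bash
python3 -m inch '[[[0.005,0.005,0.002,0,0.003,0.01,0],[0,0,0.005,0,0,0,0],[0,0,0.004,0,0,0,0],[0,0,0,0,0,0,0]]]'; python3 -m inch '[[[0,0,0.004,0,0,0,0],[0,0,0,0,0,0,0]]]'
python3 -c "
from h import *
plan(.4395,.187,.046,np.pi/2+.022)"
```

```text
t: 3.6
tool_pos: [0.4419, 0.1666, 0.0504]
orientation: [-1.226, 1.194, 1.222]
force: [-1.1, -0.1, 0.7]
opening: 0.0003
t: 3.8
tool_pos: [0.4426, 0.1714, 0.0515]
orientation: [-1.227, 1.192, 1.221]
force: [0.2, 0.6, -1.0]
opening: 0.0005
t 3.8 pos [0.4426 0.1714 0.0515] open 0.0005 F [ 0.2  0.6 -1. ]
[[ 0.007 -1.    -0.022]
 [ 0.002 -0.022  1.   ]
 [-1.    -0.007  0.002]]
shift tool [0.0055 0.0028 0.0156]
turn tool [-0.0001  0.0019  0.0069]
turn tool [ 3.1415e+00  1.0800e-02 -3.0000e-03]
```

```bash
python3 -m inch '[[[0.004,0.002,0.003,0,0,0.005,0],[0.002,0,0.003,0,0,0,0],[0,0,0,0,0,0,0]]]'; python3 -m inch '[[[0.001,0,0.003,0,0,0,0],[0,0,0.002,0,0,0,0],[0,0,0,0,0,0,0]]]'
python3 -c "
from h import *
plan(.4395,.187,.046,np.pi/2+.022)"
```

```text
t: 4.1
tool_pos: [0.4404, 0.178, 0.0452]
orientation: [-1.225, 1.196, 1.225]
force: [0.4, -0.2, -0.5]
opening: 0.0005
t: 4.4
tool_pos: [0.44, 0.1833, 0.0437]
orientation: [-1.224, 1.197, 1.225]
force: [0.5, 0.3, 0.5]
opening: 0.0007
t 4.4 pos [0.44   0.1833 0.0437] open 0.0007 F [0.5 0.3 0.5]
[[ 0.001 -1.    -0.022]
 [ 0.002 -0.022  1.   ]
 [-1.    -0.001  0.002]]
shift tool [-0.0023  0.0004  0.0037]
turn tool [-0.0001  0.0018  0.001 ]
turn tool [ 3.1415e+00  1.6000e-03 -2.8000e-03]
```

No contact force where I expected one, so I'll look before going on.

Run:
```python
from h import *
a=optics.read_camera("wrist")["frame"];b=optics.read_camera("top")["frame"]
A=cv2.resize(a[90:270,200:440],(800,600)[:1]*1+(600,)) if 0 else cv2.resize(a[100:280,210:430],None,fx=2.4,fy=2.4,interpolation=cv2.INTER_CUBIC)
B=cv2.resize(b[150:220,220:340],None,fx=4.4,fy=2.2*2,interpolation=cv2.INTER_CUBIC)[:168+140]
h=600;w=800;o=np.zeros((h,w,3),np.uint8);o[:A.shape[0]*1,:A.shape[1]]=A[:h,:w]
S=cv2.resize(b[160:215,225:335],(270,135));o[435:570,:270]=S
c=optics.read_camera("scene")["frame"][140:225,225:340];o[435:600,300:523]=cv2.resize(c,(223,165))
cv2.imwrite("pics/m2.png",o)
```

```text
(no output)
```

View pics/m2.png

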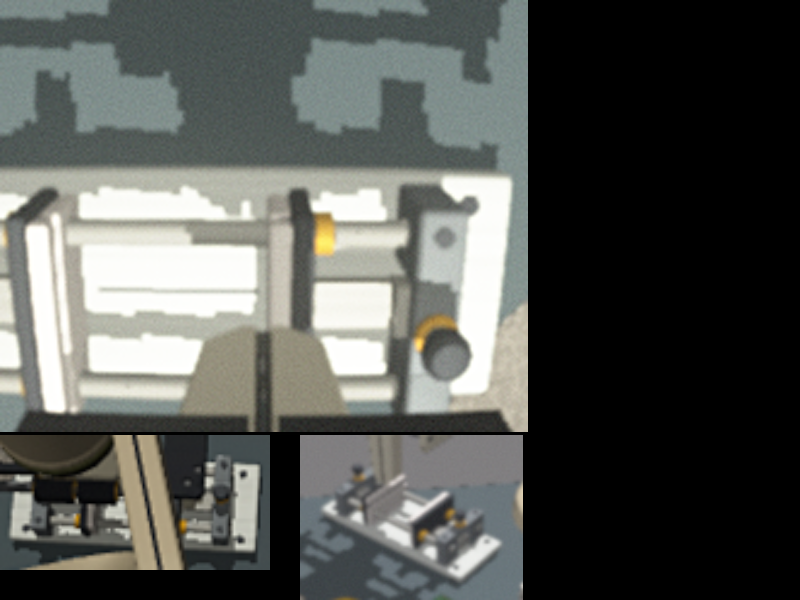

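The wrist view shows the fingertip's far edge at crop (205-315, 330). It overlaps the left jaw's top, at x 268-312. I'll check this by projecting known points.

Run:
```python
from h import *
c=optics.read_camera("wrist");c["name"]="wrist";s=telemetry.read_state();M=R.from_rotvec(s["orientation"]).as_matrix();p=s["tool_pos"]
print(s["t"],p,s["force"],s["joint_torque"].round(2))
def proj(p):
    q=R.from_rotvec(np.ravel(c["rvec"])).apply(p)+np.ravel(c["tvec"]);h=np.hypot(q[0],q[1]);a=np.arctan2(h,q[2])
    u=np.array((c["cx"]+c["fx"]*a*q[0]/h,c["cy"]+c["fy"]*a*q[1]/h));return ((u-[210,100])*2.4).round()
print("cam",ray(c,300,200)[0])
for x in(.017,-.02):
  for z in(-.0175,0,.0175):
    for y in (.0075,-.0075): print("tip",x,y,z,proj(p+M@[x,y,z]))
inv=lambda a,b:(210+a/2.4,100+b/2.4)
for n,q in[("face inner top",(268,230)),("white/dark",(290,230)),("dark outer",(312,230)),("tipR",(312,330)),("Rjaw",(50,230))]:print(n,onz(c,*inv(*q),.052).round(4),onz(c,*inv(*q),.027).round(4))
```

```text
4.6 [0.44007246 0.18305984 0.04383761] [-0.33826688 -0.13651843  0.12581167] [ 6.000e-02 -4.091e+01 -4.459e+01  2.000e-02  7.000e-02  0.000e+00]
cam [0.35921371 0.17949762 0.22722773]
tip 0.017 0.0075 -0.0175 [207. 284.]
tip 0.017 -0.0075 -0.0175 [208. 332.]
tip 0.017 0.0075 0 [268. 285.]
tip 0.017 -0.0075 0 [267. 332.]
tip 0.017 0.0075 0.0175 [328. 285.]
tip 0.017 -0.0075 0.0175 [327. 332.]
tip -0.02 0.0075 -0.0175 [196. 337.]
tip -0.02 -0.0075 -0.0175 [198. 392.]
tip -0.02 0.0075 0 [268. 337.]
tip -0.02 -0.0075 0 [268. 392.]
tip -0.02 0.0075 0.0175 [341. 337.]
tip -0.02 -0.0075 0.0175 [338. 392.]
face inner top [0.4091 0.1823 0.052 ] [0.4163 0.1826 0.027 ]
white/dark [0.409  0.1877 0.052 ] [0.4161 0.1888 0.027 ]
dark outer [0.4089 0.1931 0.052 ] [0.416 0.195 0.027]
tipR [0.4356 0.1942 0.052 ] [0.4465 0.1963 0.027 ]
Rjaw [0.4103 0.1274 0.052 ] [0.4176 0.12   0.027 ]
```

Run:
```python
from h import *
w=optics.read_camera("wrist")["frame"];c=optics.read_camera("scene")
a=cv2.resize(c["frame"][135:205,235:325],None,fx=5,fy=5,interpolation=cv2.INTER_CUBIC)
b=cv2.resize(w[190:290,270:370],None,fx=3.5,fy=3.5,interpolation=cv2.INTER_CUBIC)
s=telemetry.read_state();M=R.from_rotvec(s["orientation"]).as_matrix();p=s["tool_pos"]
K=np.array([[c["fx"],0,c["cx"]],[0,c["fy"],c["cy"]],[0,0,1.]])
for q in(p+M@[.017,0,-.0175],p+M@[.017,0,.0175],p,p-M@[.03,0,0]):
    u=cv2.projectPoints(q[None],np.ravel(c["rvec"]),np.ravel(c["tvec"]),K,None)[0].ravel();print(u,(u-[235,135])*5)
cv2.imwrite("pics/m3.png",np.hstack([a,b]))
```

```text
[276.6960834  178.69519468] [208.48041699 218.47597338]
[264.75769645 173.20593678] [148.78848224 191.02968392]
[270.19501603 169.64873466] [175.97508015 173.24367332]
[269.3181052 158.203788 ] [171.59052601 116.01893999]
```

View pics/m3.png

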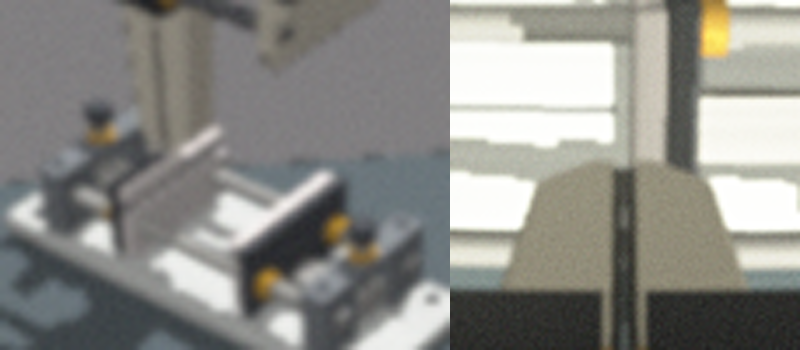

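The scene view shows the fingers ending just at the jaw's top edge (crop (150,158) to (205,145)), with nothing in front of the jaw's white face. The jaw has not moved. The fingertip looks higher than "17 mm ahead of the TCP" implies, so I'll triangulate it.

Run:
```python
from h import *
w=optics.read_camera("wrist");w["name"]="wrist";c=optics.read_camera("scene");c["name"]="scene"
print("scene cam",ray(c,1,1)[0],telemetry.read_state()["tool_pos"])
sc=lambda x,y:(235+x/5,135+y/5)
for n,a,b in[("mid",(320,236.5),sc(185,150)),("mid-low",(320,236.5),sc(180,160)),("R",(344,241),sc(150,158)),("L",(296,241),sc(208,140))]:
    p,e=tri([ray(w,*a),ray(c,*b)]);print(n,p.round(4),np.round(e,4))
# rays of the same tip from wrist ray at tool y=+.0075
o,d=ray(w,320,236.5);
for x in(.4326,.4401,.4476):print(o+d*(x-o[0])/d[0])
```

```text
scene cam [-0.09734312 -0.34962161  0.56546047] [0.44007173 0.18304366 0.04385178]
mid [0.4375 0.1796 0.0565] [0.0044 0.0044]
mid-low [0.4376 0.1807 0.0518] [0.0024 0.0024]
R [0.4401 0.1976 0.0461] [0.0006 0.0006]
L [0.4369 0.1656 0.0671] [0.0051 0.0051]
[0.4326     0.18175335 0.05808251]
[0.4401     0.18198889 0.04078513]
[0.4476     0.18222442 0.02348775]
```

Both views put the real fingertip at z≈0.055, above the jaw top. That means the closed fingers stand about 12-14 mm behind the TCP. I'll go back to mid-gap and descend carefully, watching the force.

```bash
python3 -m inch '[[[-0.006,0,-0.008,0,0,0,0],[0,0,-0.008,0,0,0,0],[0,0,-0.008,0,0,0,0],[0,0,0,0,0,0,0]]]'
python3 -c "
from h import *
plan(.4395,.1552,.046,np.pi/2+.022)"
```

```text
t: 5.2
tool_pos: [0.4408, 0.1566, 0.0507]
orientation: [-1.225, 1.196, 1.225]
force: [-0.7, 0.2, 0.6]
opening: 0.0005
t 5.2 pos [0.4408 0.1566 0.0507] open 0.0005 F [-0.7  0.2  0.6]
[[ 0.002 -1.    -0.022]
 [ 0.001 -0.022  1.   ]
 [-1.    -0.002  0.001]]
shift tool [ 0.0046  0.0014 -0.0014]
turn tool [-0.0001  0.0014  0.0018]
turn tool [ 3.1415e+00  2.8000e-03 -2.2000e-03]
```

```bash
python3 -m inch '[[[0.008,0.001,-0.001,0,0,0,0],[0,0,0,0,0,0,0]]]';python3 -m inch '[[[0.008,0,0,0,0,0,0],[0,0,0,0,0,0,0]]]'
python3 - <<'E'
from h import *
w=optics.read_camera("wrist")["frame"];c=optics.read_camera("scene")
a=cv2.resize(c["frame"][135:205,235:325],None,fx=5,fy=5,interpolation=cv2.INTER_CUBIC)
b=cv2.resize(w[190:290,270:370],None,fx=3.5,fy=3.5,interpolation=cv2.INTER_CUBIC)
cv2.imwrite("pics/m4.png",np.hstack([a,b]))
plan(.4395,.1552,.03,np.pi/2+.022)
E
```

```text
t: 5.4
tool_pos: [0.4399, 0.155, 0.0421]
orientation: [-1.224, 1.197, 1.223]
force: [-1.1, 0.1, -0.9]
opening: 0.0005
t: 5.6
tool_pos: [0.4395, 0.1551, 0.0329]
orientation: [-1.224, 1.197, 1.224]
force: [-0.6, 0.4, -0.1]
opening: 0.0009
t 5.7 pos [0.4404 0.1553 0.0341] open 0.0006 F [-0.2 -0.3  0.8]
[[ 0.003 -1.    -0.021]
 [ 0.002 -0.021  1.   ]
 [-1.    -0.003  0.002]]
shift tool [ 0.004   0.0009 -0.0001]
turn tool [-0.0014  0.002   0.0029]
turn tool [ 3.1402e+00  4.6000e-03 -3.1000e-03]
```

View pics/m4.png

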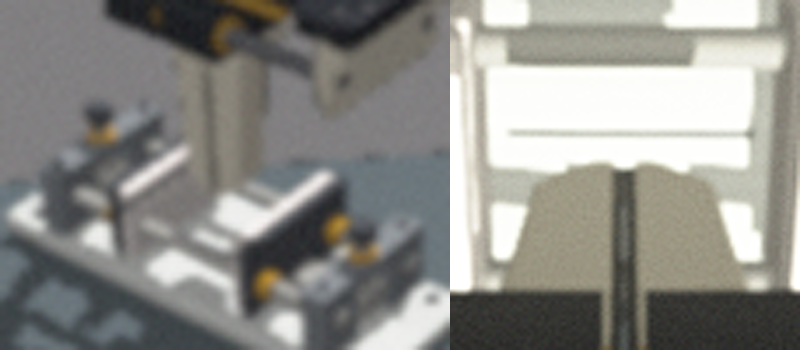

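The scene view shows the fingertip down in the gap, its lower end at crop (215,190), hiding part of the left jaw's white face. I'll compute its height.

Run:
```python
from h import *
w=optics.read_camera("wrist");w["name"]="wrist";c=optics.read_camera("scene");c["name"]="scene"
for x,y in[(215,190),(200,182),(240,185)]:
    o,d=ray(c,235+x/5,135+y/5);print((o+d*(.4326-o[0])/d[0]).round(4),(o+d*(.4401-o[0])/d[0]).round(4),tri([(o,d),ray(w,320,236.5)]))
```

```text
[0.4326 0.1531 0.052 ] [0.4401 0.1602 0.0447] (array([0.43218458, 0.15364241, 0.05154436]), [np.float64(0.0007553073205143753), np.float64(0.0007553073205143762)])
[0.4326 0.1616 0.0525] [0.4401 0.1689 0.0452] (array([0.42683744, 0.15450502, 0.05946148]), [np.float64(0.0012409306976288838), np.float64(0.001240930697628883)])
[0.4326 0.1384 0.0609] [0.4401 0.1453 0.0538] (array([0.43818324, 0.15101414, 0.0490524 ]), [np.float64(0.0059992741035751265), np.float64(0.00599927410357522)])
```

The tip is at z≈0.051 with the TCP at 0.034, so it is consistently about 17 mm above the TCP. I need the TCP at about 0.013. I'll keep descending in checked steps.

```bash
python3 -m inch '[[[0.008,0.001,0,0,0,0.003,0],[0,0,0,0,0,0,0]]]';python3 -m inch '[[[0.006,0,0,0,0,0,0],[0,0,0,0,0,0,0]]]';python3 -m inch '[[[0.006,0,0,0,0,0,0],[0,0,0,0,0,0,0]]]'
python3 -c "
from h import *
plan(.4395,.1552,.012,np.pi/2+.022)"
```

```text
t: 6.0
tool_pos: [0.4402, 0.1557, 0.0264]
orientation: [-1.224, 1.196, 1.225]
force: [0.2, 0.1, -0.2]
opening: 0.0005
t: 6.2
tool_pos: [0.4402, 0.1558, 0.0198]
orientation: [-1.224, 1.196, 1.225]
force: [0.7, 1.2, -0.1]
opening: 0.0005
t: 6.4
tool_pos: [0.4401, 0.1557, 0.0131]
orientation: [-1.223, 1.197, 1.225]
force: [-0.6, -0.2, -0.3]
opening: 0.0006
t 6.4 pos [0.4401 0.1557 0.0131] open 0.0006 F [-0.6 -0.2 -0.3]
[[ 0.001 -1.    -0.021]
 [ 0.002 -0.021  1.   ]
 [-1.    -0.001  0.002]]
shift tool [ 0.0011  0.0006 -0.0005]
turn tool [-0.0011  0.0023  0.0014]
turn tool [ 3.1405e+00  2.1000e-03 -3.7000e-03]
```

With the TCP at 0.013 the stated tip would be below the base top, yet there is no contact, which confirms the offset. Now I'll push left.

```bash
python3 -m inch '[[[0,0,0.005,0,0,0,0],[0,0,0.004,0,0,0,0],[0,0,0,0,0,0,0]]]';for i in 1 2; do :; done; python3 -m inch '[[[0,0,0.004,0,0,0,0],[0,0,0,0,0,0,0]]]'; python3 -m inch '[[[0,0,0.004,0,0,0,0],[0,0,0,0,0,0,0]]]'; python3 -m inch '[[[0,0,0.004,0,0,0,0],[0,0,0,0,0,0,0]]]'
```

```text
t: 6.7
tool_pos: [0.44, 0.1655, 0.0131]
orientation: [-1.223, 1.197, 1.225]
force: [0.2, 0.2, 0.6]
opening: 0.0009
t: 6.9
tool_pos: [0.4399, 0.1697, 0.0133]
orientation: [-1.224, 1.197, 1.224]
force: [-0.7, -2.3, -0.5]
opening: 0.0003
t: 7.1
tool_pos: [0.4399, 0.1732, 0.0133]
orientation: [-1.225, 1.198, 1.224]
force: [0.7, -3.1, -0.7]
opening: 0.0002
t: 7.3
tool_pos: [0.4398, 0.1765, 0.0133]
orientation: [-1.226, 1.199, 1.223]
force: [0.8, -3.2, 1.0]
opening: 0.0003
```

```bash
python3 -m inch '[[[0,0,0.004,0,0,0,0],[0,0,0.004,0,0,0,0],[0,0,0,0,0,0,0]]]'; python3 -m inch '[[[0,0,0.003,0,0,0,0],[0,0,0.003,0,0,0,0],[0,0,0,0,0,0,0]]]'
python3 - <<'E'
from h import *
w=optics.read_camera("wrist");w["name"]="wrist"
cv2.imwrite("pics/w5.png",cv2.resize(w["frame"][140:270,230:430],None,fx=4,fy=4,interpolation=cv2.INTER_CUBIC))
plan(.4395,.1552,.012,np.pi/2+.022)
import pickle;pickle.dump(w,open("w5.pkl","wb"))
E
```

```text
t: 7.6
tool_pos: [0.4397, 0.1829, 0.0133]
orientation: [-1.228, 1.202, 1.222]
force: [-0.9, -5.9, 0.2]
opening: 0.0008
t: 7.9
tool_pos: [0.4397, 0.187, 0.0134]
orientation: [-1.23, 1.204, 1.221]
force: [-0.3, -6.3, 1.1]
opening: 0.0005
t 7.95 pos [0.4396 0.1868 0.0133] open 0.0007 F [-0.7 -6.1  1.3]
[[ 0.    -1.    -0.021]
 [-0.008 -0.021  1.   ]
 [-1.    -0.    -0.008]]
shift tool [ 0.0016  0.0008 -0.0316]
turn tool [-0.0013 -0.0076  0.0003]
turn tool [3.1403e+00 4.0000e-04 1.2000e-02]
```

View pics/w5.png

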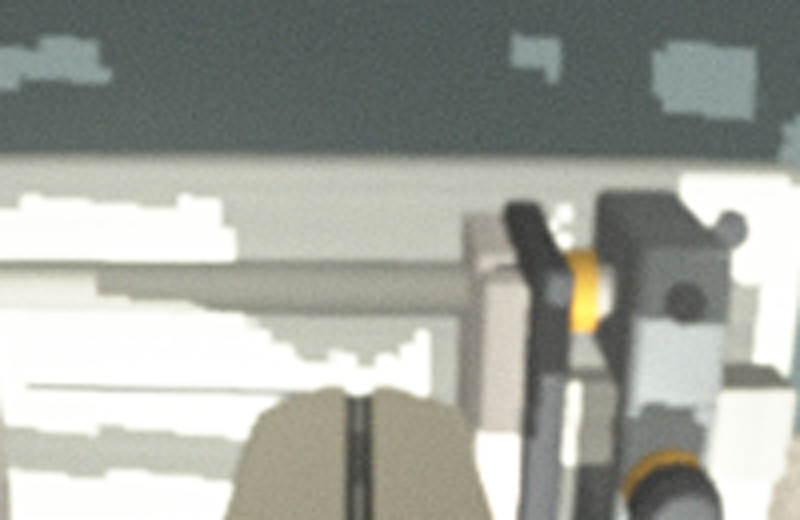

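The wrist view shows the fingers at the white face and the left jaw displaced towards the bridge, with the inner top edge near crop (485,290).

```bash
python3 - <<'E'
from h import *
import pickle
w=pickle.load(open("w5.pkl","rb"))
for a,b in[(483,290),(480,420),(526,400)]:print(onz(w,230+a/4,140+b/4,.052))
E
python3 -m inch '[[[0,0,0.004,0,0.003,0,0],[0,0,0.003,0,0.003,0,0],[0,0,0,0,0,0,0]]]'
```

```text
[0.40835948 0.20068474 0.052     ]
[0.426093   0.20130674 0.052     ]
[0.42317813 0.20708868 0.052     ]
t: 8.25
tool_pos: [0.4396, 0.1912, 0.0135]
orientation: [-1.237, 1.213, 1.216]
force: [-0.2, -6.9, 2.1]
opening: 0.0002
```

The face was at travel ≈18.5 mm, and after the extra 4 mm it is at about 22 mm, with 6.9 N of force. I'll let it go and return to the middle, correcting the slight tilt.

```bash
python3 -m inch '[[[0,0,-0.005,0,-0.008,0,0],[0,0,-0.008,0,-0.008,0,0],[0,0,-0.01,0,0,0,0],[0,0,-0.009,0,0,0,0],[0,0,0,0,0,0,0]]]'
python3 - <<'E'
from h import *
w=optics.read_camera("wrist");w["name"]="wrist"
cv2.imwrite("pics/w6.png",cv2.resize(w["frame"][140:270,230:430],None,fx=4,fy=4,interpolation=cv2.INTER_CUBIC))
plan(.4395,.1552,.013,np.pi/2+.022)
import pickle;pickle.dump(w,open("w6.pkl","wb"))
g=cv2.cvtColor(w["frame"],cv2.COLOR_BGR2GRAY);print(g[205,340:385])
E
```

```text
t: 8.75
tool_pos: [0.4403, 0.1576, 0.0138]
orientation: [-1.225, 1.2, 1.224]
force: [-0.2, 0.6, -0.3]
opening: 0.0004
t 8.8 pos [0.4403 0.158  0.0138] open 0.0002 F [-0.1 -0.1 -0.6]
[[-0.   -1.   -0.02]
 [-0.   -0.02  1.  ]
 [-1.    0.   -0.  ]]
shift tool [ 0.0008  0.0009 -0.0027]
turn tool [-0.0015 -0.0003 -0.0001]
turn tool [ 3.1401e+00 -2.0000e-04  4.0000e-04]
[207 207 212 204 208 209 208 207 206 207 202 207 208 205 210 205 209 213
 213 209 209 208 211 210 214 214 215 211 213 213 215 216 215 215 207 177
 158 154 161 158 157 159 153 153 147]
```

View pics/w6.png

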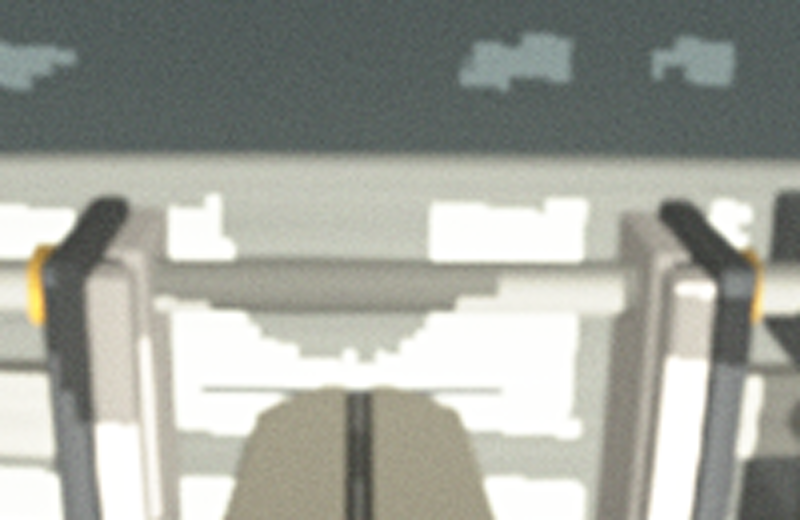

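The left jaw now stands open. Its inner top edge is near crop (670,330), against (135,330) for the right jaw. I'll compute the travel, then push right.

```bash
python3 - <<'E'
from h import *
import pickle
w=pickle.load(open("w6.pkl","rb"))
for a,b in[(668,330),(136,330)]:print(onz(w,230+a/4,140+b/4,.052))
E
python3 -m inch '[[[0,0,-0.005,0,0,0,0],[0,0,-0.005,0,0,0,0],[0,0,-0.005,0,0,0,0],[0,0,0,0,0,0,0]]]'; python3 -m inch '[[[0,0,-0.005,0,0,0,0],[0,0,-0.005,0,0,0,0],[0,0,-0.005,0,0,0,0],[0,0,0,0,0,0,0]]]'; python3 -c "
from h import *
plan(.4395,.119,.013,np.pi/2+.022)"
```

```text
[0.41419307 0.19531729 0.052     ]
[0.41555718 0.12750026 0.052     ]
t: 9.2
tool_pos: [0.4409, 0.1429, 0.0141]
orientation: [-1.224, 1.198, 1.225]
force: [-0.2, 1.6, -0.1]
opening: 0.0007
t: 9.6
tool_pos: [0.4411, 0.1306, 0.0142]
orientation: [-1.22, 1.193, 1.228]
force: [1.0, 5.5, 0.1]
opening: 0.0005
t 9.6 pos [0.4411 0.1306 0.0142] open 0.0005 F [1.  5.5 0.1]
[[ 0.001 -1.    -0.021]
 [ 0.007 -0.021  1.   ]
 [-1.    -0.001  0.007]]
shift tool [ 0.0011  0.0018 -0.0116]
turn tool [-0.0007  0.0072  0.0009]
turn tool [ 3.1408e+00  1.4000e-03 -1.1300e-02]
```

Left travel is ≈12.8 mm, so it is latched. I'll continue right to a TCP y of about 0.120.

```bash
python3 -m inch '[[[0,0,-0.005,0,0.004,0,0],[0,0,-0.005,0,0.004,0,0],[0,0,-0.003,0,0,0,0],[0,0,0,0,0,0,0]]]'
python3 -c "
from h import *
plan(.4395,.119,.013,np.pi/2+.022)
w=optics.read_camera('wrist');w['name']='wrist'
g=cv2.cvtColor(w['frame'],cv2.COLOR_BGR2GRAY)
for v in(212,225):print(v,g[v,255:312])
import pickle;pickle.dump(w,open('w7.pkl','wb'))"
```

```text
t: 10.0
tool_pos: [0.4412, 0.1214, 0.0142]
orientation: [-1.221, 1.194, 1.227]
force: [0.8, 6.9, -0.9]
opening: 0.0008
t 10.0 pos [0.4412 0.1214 0.0142] open 0.0008 F [ 0.8  6.9 -0.9]
[[ 0.001 -1.    -0.021]
 [ 0.006 -0.021  1.   ]
 [-1.    -0.001  0.006]]
shift tool [ 0.0012  0.0018 -0.0024]
turn tool [-0.0005  0.006   0.0015]
turn tool [ 3.141e+00  2.300e-03 -9.400e-03]
212 [114 114 117 110 105  98  94  98 126 137 138 127  93  70  73  81  71  77
  80  77  73  70  86 122 162 190 196 201 205 199 199 201 199 198 186 178
 164 158 146 145 142 146 144 146 147 141 143 141 148 147 144 146 146 140
 148 148 149]
225 [114 117 118 122 114 106 101  92  99 103 107 110 100  86  68  75  74  82
  76  72  78  77  81  99 138 172 192 198 196 202 198 199 203 201 190 183
 168 160 155 191 242 254 255 249 227 194 182 180 182 184 184 189 186 181
 187 189 183]
```

```bash
python3 -c "
from h import *
import pickle
w=pickle.load(open('w7.pkl','rb'))
print(onz(w,278.6,212,.052),onz(w,290,212,.052))"
python3 -m inch '[[[0,0,-0.002,0,0.003,0,0],[0,0,0,0,0,0,0]]]'
```

```text
[0.41072288 0.09865731 0.052     ] [0.4105878  0.10438685 0.052     ]
t: 10.25
tool_pos: [0.4412, 0.1218, 0.0142]
orientation: [-1.221, 1.193, 1.227]
force: [-0.5, 7.6, -0.8]
opening: 0.0008
```

Right face is at travel ≈23 mm. I'll release it, centre, and rise clear.

```bash
python3 -m inch '[[[0,0,0.005,0,0.003,0,0],[0,0,0.008,0,0,0,0],[0,0,0.01,0,0,0,0],[0,0,0.01,0,0,0,0],[0,0,0,0,0,0,0]]]'; python3 -m inch '[[[-0.02,0,0,0,0,0,0],[-0.025,0,0,0,0,0,0],[-0.03,0,0,0,0,0,0],[-0.04,0,0,0,0,0,0],[-0.04,0,0,0,0,0,0],[-0.03,0,0,0,0,0,0],[0,0,0,0,0,0,0]]]'
python3 - <<'E'
from h import *
w=optics.read_camera("wrist");w["name"]="wrist";t=optics.read_camera("top")["frame"];s=optics.read_camera("scene")["frame"]
import pickle;pickle.dump(w,open("w8.pkl","wb"))
a=cv2.resize(w["frame"][140:220,230:415],(740,320),interpolation=cv2.INTER_CUBIC)
b=cv2.resize(s[148:218,230:340],(420,270),interpolation=cv2.INTER_CUBIC);d=cv2.resize(t[150:260,220:360],(320,270))
cv2.imwrite("pics/end.png",np.vstack([a,np.hstack([b,d])]))
plan(.4395,.1552,.2,np.pi/2+.022)
g=cv2.cvtColor(w["frame"],cv2.COLOR_BGR2GRAY)
print(g[178,270:300],g[178,346:376])
E
```

```text
t: 10.75
tool_pos: [0.4405, 0.1574, 0.0144]
orientation: [-1.223, 1.194, 1.226]
force: [0.6, -0.0, -1.3]
opening: 0.0006
t: 11.45
tool_pos: [0.4377, 0.1559, 0.2042]
orientation: [-1.226, 1.2, 1.23]
force: [0.6, -0.2, -0.2]
opening: 0.0005
t 11.6 pos [0.4349 0.1553 0.1984] open 0.0004 F [-0.3  0.2 -0.2]
[[-0.012 -1.    -0.025]
 [-0.002 -0.025  1.   ]
 [-1.     0.012 -0.002]]
shift tool [-0.0017 -0.0046 -0.0003]
turn tool [ 0.0027 -0.0018 -0.0121]
turn tool [-3.1388e+00  1.8900e-02 -2.8000e-03]
[232 234 212 162 122 118 117 150 232 255 255 255 254 245 204 169 210 248
 253 252 252 252 252 252 252 253 252 252 251 248] [253 254 251 221 185 178 171 148 131 133 203 253 255 254 255 246 183 126
 119 130 163 209 232 236 236 235 225 193 157 140]
```

View pics/end.png

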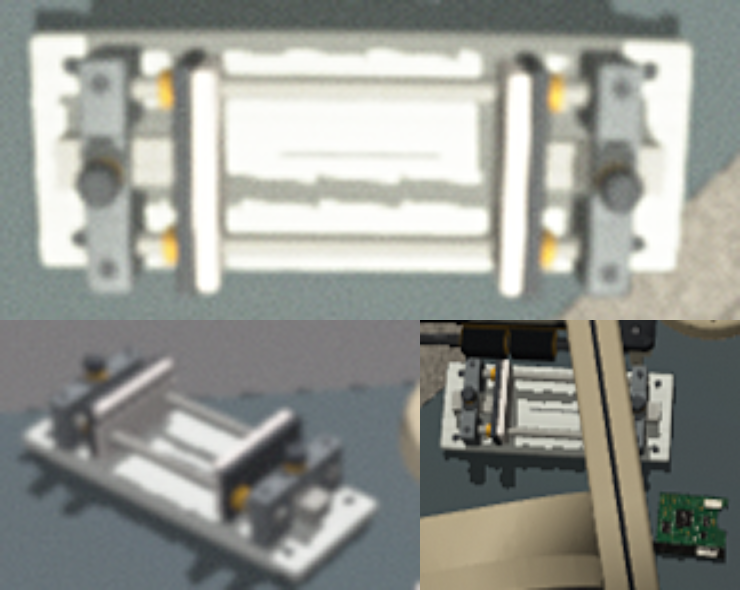

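The end view shows both jaws half open, and both knobs sit lower with their yellow rings no longer showing. I'll check the travels and hand in.

Run:
```python
from h import *
import pickle
w=pickle.load(open("w8.pkl","rb"));a=onz(w,284,178,.052);b=onz(w,355.6,178,.052);print(a,b,"travels",.1282-a[1],b[1]-.1826)
from plant import workorder;print(workorder.close_job())
```

```text
[0.43217861 0.11485348 0.052     ] [0.43009841 0.19462548 0.052     ] travels 0.013346521479369683 0.012025481709883434
the job is handed in; nothing more can be done
None
```

Both jaws are latched half open and the job is handed in at about 11.6 s, against the 38 s limit. I pushed each jaw outward from inside the gap with the closed fingertips, the left one to about 22 mm and the right one to about 23 mm. I then let each spring back, rose clear and handed in with the robot touching nothing.

- **Final check:** the wrist image put the left jaw at about 12.0 mm and the right at about 13.3 mm, against the 13 mm expected. Measurement error is around 1–2 mm. Both pin knobs look dropped, with their yellow rings no longer showing.
- **Forces:** the push force stayed below 8 N. It was near zero when I handed in.
- **Disagreement with the description:** the fingertips were about 17 mm behind the reported TCP, not 17 mm ahead of it. My first push on the left jaw therefore passed above it and did not make contact. I measured the offset from two camera views and went lower.
- **Not checked separately:** I did not measure the loose items or the screw dish again. The arm made no contact with anything but the jaws' inner faces, as far as the force readings show. I viewed 11 pictures, one over the budget.

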